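Sort the frozen breaded pieces onto their storage trays

ROBOT

A 6-joint arm with a two-finger parallel gripper is mounted at the origin on the work surface. World frame = base frame: x ahead of the robot, y to its left, z up, the work surface at z = 0. Lengths are in mm, angles in rad, forces in N, time in s.
With the tool pointing down it reaches from about 350 to 775 mm from the base axis. Payload 7.3 kg.
Tool frame: the origin (TCP) lies midway between the tips of the shut fingers; the grasp point (between the pads) lies 19 mm behind it; x points along the fingers, y is the direction in which the jaws open and shut, and the axes are right-handed (so a half turn about x gives the same grasp; the last joint's range is limited). The gripper opens to 92 mm and grips with 3 to 60 N. Pads are 19 mm wide; open, the fingers measure 130 mm over their backs; the gripper's body (75 mm by 190 mm) begins 47 mm behind the grasp point.
Start: joints at [1.093, 0.342, 1.524, -0, 1.275, -0.146], TCP at [171.003, 496.392, 205.941] pointing down, gripper open.
Joint ranges: [-2.53, 2.53], [-0.77, 2.02], [0.04, 2.7], [-1, 4.14], [0.28, 2.66], [-3.11, 3.11]. Speed limits (rad/s): [2.57, 2.57, 3.14, 3.14, 3.14, 3.14].

INTERFACE

Orientations are given as [roll, pitch, yaw] about the fixed x, y, z axes, in that order (R = Rz(yaw) Ry(pitch) Rx(roll)).
In Python, from plant import get_obs, capture, close_job gives the robot as it stands. The module is installed in compiled form; this text tells all that it offers.
- The arm moves only by the tool send_rows, never from a script. Its argument "moves" is a list of rows, each a list of 4 numbers: the shift along the tool's x, y, z in mm, then the turn about the tool's x in degrees. In form: [[tx, ty, tz, yaw], ...]. A call has 1 to 8 rows; each row shifts and turns the commanded pose from where the row before left it, along the tool's axes as they then stand; what a row does not reach is not made up. A row lasts 1/8 s, in which the tool goes at most 62.5 mm and 10.7 degrees, less where a joint would pass 70% of its speed; a pose out of reach is approached as far as the arm can. A call with a gripper value outside its range is refused whole. "hand" is the opening, from 0 (shut) to 1 (fully open), set as the call begins (left out, the last holds). The fingers move at their own pace and stop on an object; the grip force is fixed at half the most. Time passes only in rows, so rows that do not move let the fingers close. It gives the time, the measured TCP pose, the force and the opening at its end, in the units of the state.
- get_obs(): the state, without advancing time (a new reading comes with each control period).
- capture(name): name is "side" or "top" or "wrist"; returns a dict with "image" (480x640x3 uint8, red, green, blue), "K" (3x3 intrinsics, pixels), "dist" ([k1, k2, p1, p2, k3] as OpenCV has them; the pictures are not rectified), "position" and "attitude" of the camera in the world; the wrist camera has in their place "mount" (4x4, takes a point from camera to tool coordinates, whose origin is the TCP and whose axes are the tool frame's). Camera axes: x right, y down, z forward; pixel columns grow to the right and rows downward; lengths in mm; the calibration is good to about 2 mm. A picture is of the moment at which its call begins: read the wrist's pose just before it. There is no depth.
- close_job(): hands the job in, once; it reports no verdict.
The state is a dict: "time": time; "joint_positions": joint angles; "dq": joint speeds; "tau": joint torques, N m; "tool_pos": TCP position; "tcp_rot": TCP orientation; "contact_force": force on the tool from outside, world axes, zero at the start; "moment": the same for the moment, N m; "grip_width": finger opening in mm.
Only numpy, scipy, OpenCV 4.12 (cv2) and the standard library are available. Lean on these libraries where they do the work, as an engineer would, in place of code of your own. Each camera call takes 0.05 s, during which the arm holds its last target. There are 200 camera calls.

TASK

Sort the five frozen breaded pieces lying on the cutting board onto the three steel trays, each onto the tray that already holds its own kind: prawns with prawns, barrel croquettes with barrel croquettes, the flat oval croquette with the oval ones. Lay each flat on the tray's floor so that it carries on the row there: parallel to the pieces of its kind and in line with them along the middle of the tray, none touching another. Set them down, do not drop them: the crumb coat chips.

Things in the scene. Friction and masses are not known exactly. Their poses are not given: they have to be found in the camera images.
- prawn_a_center (a point): Frozen hard breaded prawn: slim straight stick, two-lobed tail fin at +x; 105 mm long (x -50 to +55), 25 wide, 25 high; even width from x = -44 to +4, then narrowing to 14. One of two alike. Starts flat on a 15 mm thick white cutting board. The point is its centre, half-way up (12.5 mm over what it lies on); x along its length, z up.
- prawn_b_center (a point): Frozen hard breaded prawn: slim straight stick, two-lobed tail fin at +x; 105 mm long (x -50 to +55), 25 wide, 25 high; even width from x = -44 to +4, then narrowing to 14. One of two alike. Starts flat on a 15 mm thick white cutting board. The point is its centre, half-way up (12.5 mm over what it lies on); x along its length, z up.
- barrel_a_center (a point): Frozen hard barrel croquette: short round log lying on its side, 66 mm long (x), 36 wide, 36 high, with a narrow flat underside so that it does not roll. One of two alike. Starts flat on a 15 mm thick white cutting board. The point is its centre, half-way up (18 mm over what it lies on); x along its length, z up.
- barrel_b_center (a point): Frozen hard barrel croquette: short round log lying on its side, 66 mm long (x), 36 wide, 36 high, with a narrow flat underside so that it does not roll. One of two alike. Starts flat on a 15 mm thick white cutting board. The point is its centre, half-way up (18 mm over what it lies on); x along its length, z up.
- oval_a_center (a point): Frozen hard flat oval croquette: patty with round ends, 80 mm long (x), 54 wide, 22 high. The only loose one. Starts flat on a 15 mm thick white cutting board. The point is its centre, half-way up (11 mm over what it lies on); x along its length, z up.
- tray_prawn: Fixed steel tray, 300 (x) by 160 (y) mm, 28 high over the rim, walls and floor 4 thick; the trays differ in contents only. Two breaded prawns, sized as the loose ones, are frozen fast in it: lying across it (length along y) on its midline y = 0, at x = +115 and +50 mm. The part towards the robot (-x) is free. Origin: centre of its underside; z up.
- tray_barrel: Fixed steel tray, 300 (x) by 160 (y) mm, 28 high over the rim, walls and floor 4 thick; the trays differ in contents only. Two barrel croquettes, sized as the loose ones, are frozen fast in it: lying across it (length along y) on its midline y = 0, at x = +115 and +50 mm. The part towards the robot (-x) is free. Origin: centre of its underside; z up.
- tray_oval: Fixed steel tray, 300 (x) by 160 (y) mm, 28 high over the rim, walls and floor 4 thick; the trays differ in contents only. Two flat oval croquettes, sized as the loose ones, are frozen fast in it: lying across it (length along y) on its midline y = 0, at x = +115 and +50 mm. The part towards the robot (-x) is free. Origin: centre of its underside; z up.
Not all that is in view belongs to the job. What is shaped like the part that bears prawn_b_center but pink or turquoise is not meant. Leave any black or purple look-alike of the part that bears barrel_b_center alone.

How it is judged (in metres and radians):
At the end, for the whole second after the job is handed in: Each piece rests, released, on the floor of its kind's tray (6 mm; tilt 0.2 rad), robot side of those there: centre within 20 mm of the tray's midline, length across it within 0.25 rad, tray x below +12 mm (prawn), +6 (barrel), -7 (oval); loose pieces of a kind do not touch (x of prawn_a_center in the frame of tray_prawn between -0.146 and 0.012 m and y of prawn_a_center in the frame of tray_prawn between -0.02 and 0.02 m and z of prawn_a_center in the frame of tray_prawn between 0.0105 and 0.0225 m and angle between each of prawn_a_center, prawn_b_center, barrel_a_center, barrel_b_center, oval_a_center's own z axis and vertical below 0.2 rad and angle between the x axis of each of prawn_a_center, prawn_b_center and the y axis of tray_prawn, either way round below 0.25 rad and linear speed of each of prawn_a, prawn_b, barrel_a, barrel_b, oval_a below 0.02 m/s and x of prawn_b_center in the frame of tray_prawn between -0.146 and 0.012 m and y of prawn_b_center in the frame of tray_prawn between -0.02 and 0.02 m and z of prawn_b_center in the frame of tray_prawn between 0.0105 and 0.0225 m and x of barrel_a_center in the frame of tray_barrel between -0.146 and 0.006 m and y of barrel_a_center in the frame of tray_barrel between -0.02 and 0.02 m and z of barrel_a_center in the frame of tray_barrel between 0.016 and 0.028 m and angle between the x axis of each of barrel_a_center, barrel_b_center and the y axis of tray_barrel, either way round below 0.25 rad and x of barrel_b_center in the frame of tray_barrel between -0.146 and 0.006 m and y of barrel_b_center in the frame of tray_barrel between -0.02 and 0.02 m and z of barrel_b_center in the frame of tray_barrel between 0.016 and 0.028 m and x of oval_a_center in the frame of tray_oval between -0.146 and -0.007 m and y of oval_a_center in the frame of tray_oval between -0.02 and 0.02 m and z of oval_a_center in the frame of tray_oval between 0.009 and 0.021 m and angle between the x axis of oval_a_center and the y axis of tray_oval, either way round below 0.25 rad and contact force between prawn_a and prawn_b below 0.02 N and contact force between barrel_a and barrel_b below 0.02 N).
It fails at once if a piece is dropped (it falls faster than 0.8 m/s within 75 mm of the table) (height (world z) of prawn_a_center below 0.075 m and linear speed of prawn_a above 0.8 m/s).
It fails at once if a piece is dropped (it falls faster than 0.8 m/s within 75 mm of the table) (height (world z) of prawn_b_center below 0.075 m and linear speed of prawn_b above 0.8 m/s).
It fails at once if a piece is dropped (it falls faster than 0.8 m/s within 75 mm of the table) (height (world z) of barrel_a_center below 0.075 m and linear speed of barrel_a above 0.8 m/s).
It fails at once if a piece is dropped (it falls faster than 0.8 m/s within 75 mm of the table) (height (world z) of barrel_b_center below 0.075 m and linear speed of barrel_b above 0.8 m/s).
It fails at once if a piece is dropped (it falls faster than 0.8 m/s within 75 mm of the table) (height (world z) of oval_a_center below 0.075 m and linear speed of oval_a above 0.8 m/s).
It also fails if it takes over 122 s, if anything falls off the work surface, if the arm or the gripper's body presses on something with over 40 N, if the wrist force passes 120 N, or if a joint passes its speed limit or range.

## Working session

There is one attempt and no reset: what is moved stays moved. The work goes in short steps, Python scripts to look and compute and a tool call to move; the robot and the scene stay as the last step left them, time stands still between calls to the robot, and variables do not carry over. Pictures are saved under pics/ and viewed, about 12 in all and at most 16, crops included, and the job is handed in when it is done.

Besides the shell and the picture viewer there is one more tool, called after "Request:" as a command line: name --pt "numbers of a row" for each row, then --argument value for the rest. send_rows: Moves the arm, as the interface text tells. Its arguments: {"type":"object","properties":{"moves":{"type":"array","items":{"type":"array","items":{"type":"number"}}},"hand":{"type":"number"}},"required":["moves"]}

```bash
mkdir -p pics; python3 - <<'E'
from plant import get_obs, capture
import cv2,json
o=get_obs();print({k:o[k] for k in o})
for n in("top","side"):
    c=capture(n);cv2.imwrite(f"pics/{n}0.png",c["image"][:,:,::-1])
    print(n,c["K"],c["dist"],c["position"],c["attitude"])
E
```

```text
{'time': 0.0, 'joint_positions': array([ 1.09296617e+00,  3.42709360e-01,  1.52500009e+00,  8.64560721e-06,
        1.27540213e+00, -1.46017640e-01]), 'dq': array([-0.00103459, -0.00086407,  0.00190082,  0.00031507,  0.00094674,
       -0.00204093]), 'tau': array([ 1.05975065e-03, -4.31243026e+01, -2.44222713e+01,  7.18846754e-02,
        5.59513725e-02, -1.32595487e-04]), 'tool_pos': array([170.80695284, 495.98082144, 205.25783162]), 'tcp_rot': array([-1.72225678,  1.56927738, -2.05407182]), 'contact_force': array([-0.21880743, -0.46666904,  0.24709262]), 'moment': array([ 0.01003471,  0.01307995, -0.04296367]), 'grip_width': 91.90531743786406}
top [[619.16582047   0.         321.50141226]
 [  0.         619.16582047 244.79887785]
 [  0.           0.           1.        ]] [-0.02672583  0.          0.          0.          0.        ] [ 141.46243179  -68.7106269  1545.10861897] [-2.90895109  0.00345914 -1.51956099]
side [[477.45849855   0.         320.61458875]
 [  0.         477.45849855 248.23224825]
 [  0.           0.           1.        ]] [-0.0081135  0.         0.         0.         0.       ] [  219.82136009 -1101.58400973   662.90683655] [-2.08890562 -0.011212   -0.26120808]
```

View pics/top0.png

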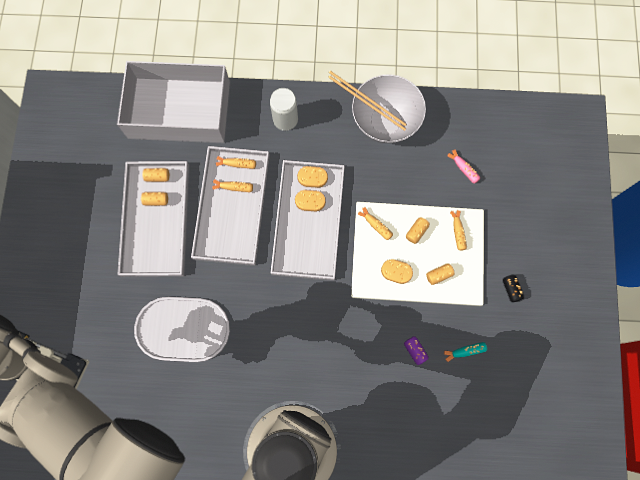

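View pics/side0.png

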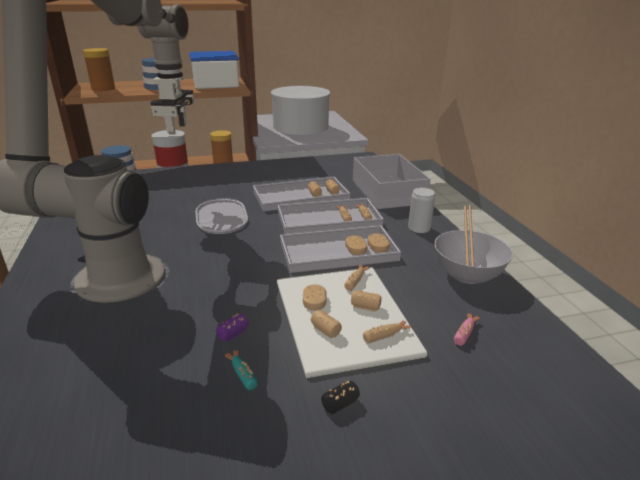

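The top view shows the following:
- **Loose pieces on the board:** prawns at (378,224) and (460,230), barrels at (417,231) and (440,273), and the oval at (396,271).
- **Trays:** barrel at (153,218), prawn at (231,205) and oval at (308,220).
- **Look-alikes:** pink prawn (464,166), turquoise prawn (466,351), black barrel (514,288) and purple barrel (416,350). All four lie off the board and will be left alone.

The side view agrees. Next I measure.

```bash
cat > h.py <<'E'
import numpy as np, cv2
from scipy.spatial.transform import Rotation as Ro
def rot(rpy): return Ro.from_euler('xyz',rpy).as_matrix()
def cam_pose(c,o=None):
    if 'mount' in c:
        T=np.eye(4);T[:3,:3]=rot(o['tcp_rot']);T[:3,3]=o['tool_pos'];T=T@c['mount'];return T[:3,:3],T[:3,3]
    return rot(c['attitude']),np.array(c['position'])
def ray(c,uv,z,o=None):
    R,p=cam_pose(c,o)
    n=cv2.undistortPoints(np.float64(uv).reshape(-1,1,2),c['K'],np.float64(c['dist'])).reshape(-1,2)
    d=np.c_[n,np.ones(len(n))]@R.T
    return p+d*((z-p[2])/d[:,2:])
def crumbs(img,amin):
    h=cv2.cvtColor(img,cv2.COLOR_RGB2HSV)
    m=cv2.inRange(h,(4,90,80),(28,255,255))
    m=cv2.morphologyEx(m,cv2.MORPH_CLOSE,np.ones((3,3)))
    cs=cv2.findContours(m,cv2.RETR_EXTERNAL,cv2.CHAIN_APPROX_NONE)[0]
    return [k.reshape(-1,2) for k in cs if cv2.contourArea(k)>amin]
def plan(o,xyz,ang):
    """shift in tool axes (mm) and turn (deg) so that TCP=xyz and jaw axis is at ang (deg, world, mod 180)"""
    R=rot(o['tcp_rot']); s=R.T@(np.array(xyz)-o['tool_pos'])
    cur=np.degrees(np.arctan2(R[1,1],R[0,1]))
    d=(ang-cur+90)%180-90          # about world z; tool x is down, so turn sign flips
    return s.round(1), round(-d,1), round(cur,1)
E
python3 - <<'E'
from h import *
from plant import *
o=get_obs();R=rot(o['tcp_rot']);print(R.round(3))
c=capture('top');img=c['image']
print('base px check',ray(c,[[290,450]],0))
for k in crumbs(img,60):
    u=k.mean(0)
    if not(100<u[0]<500 and 140<u[1]<320):continue
    P=ray(c,k,25)[:,:2]; r=cv2.minAreaRect(P.astype(np.float32)); b=cv2.boxPoints(r)
    e=[b[1]-b[0],b[2]-b[1]];L=max(e,key=np.linalg.norm)
    print(u.round(),'ctr',np.round(r[0],1),'size',np.round(sorted(r[1]),1),'ang',round(np.degrees(np.arctan2(L[1],L[0]))%180,1))
h=cv2.cvtColor(img,cv2.COLOR_RGB2HSV)
m=((h[...,1]<60)&(h[...,2]>105)).astype(np.uint8)*255
m=cv2.morphologyEx(m,cv2.MORPH_CLOSE,np.ones((5,5)))
for k in cv2.findContours(m,cv2.RETR_EXTERNAL,cv2.CHAIN_APPROX_NONE)[0]:
    k=k.reshape(-1,2)
    if cv2.contourArea(k)<3000 or not(150<k[:,1].mean()<300):continue
    for z in (15,28):
        P=ray(c,k,z)[:,:2];r=cv2.minAreaRect(P.astype(np.float32));b=cv2.boxPoints(r)
        e=[b[1]-b[0],b[2]-b[1]];L=max(e,key=np.linalg.norm)
        print('rect z',z,k.mean(0).round(),np.round(r[0],1),np.round(r[1],1),round(np.degrees(np.arctan2(L[1],L[0]))%180,1))
E
```

```text
[[-0.001  0.326  0.945]
 [-0.001  0.945 -0.326]
 [-1.    -0.001 -0.   ]]
base px check [[0.72816489 4.65240892 0.        ]]
[440. 274.] ctr [ 442.1 -344.4] size [34.  69.6] ang 117.7
[397. 271.] ctr [ 443.2 -235.9] size [54.2 78.6] ang 74.1
[417. 230.] ctr [ 552.3 -285.8] size [34.7 70.3] ang 146.8
[458. 229.] ctr [ 557.9 -389.6] size [ 26.3 103.2] ang 9.9
[374. 222.] ctr [ 564.  -178.2] size [ 26.  103.4] ang 48.0
[154. 198.] ctr [601.6 392.2] size [35.1 68.2] ang 92.8
[310. 200.] ctr [617.6  -9.4] size [53.7 77.1] ang 92.9
[232. 186.] ctr [645.1 193.3] size [ 27.2 104.4] ang 86.3
[156. 175.] ctr [666.9 396. ] size [35.7 67. ] ang 92.8
[312. 176.] ctr [682.3 -11.2] size [56.5 78.5] ang 87.4
[235. 162.] ctr [710.8 189.9] size [ 25.3 102.8] ang 87.3
rect z 15 [339. 267.] [576.  -31.9] [1281.6 1813.8] 92.8
rect z 28 [339. 267.] [572.3 -32.2] [1270.7 1798.4] 92.8
```

View crop.

```bash
python3 - <<'E'
import cv2
i=cv2.imread('pics/top0.png')[140:315,110:495]
cv2.imwrite('pics/crop1.png',cv2.resize(i,None,fx=2.05,fy=2.05,interpolation=cv2.INTER_CUBIC))
E
```

```text
(no output)
```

View pics/crop1.png

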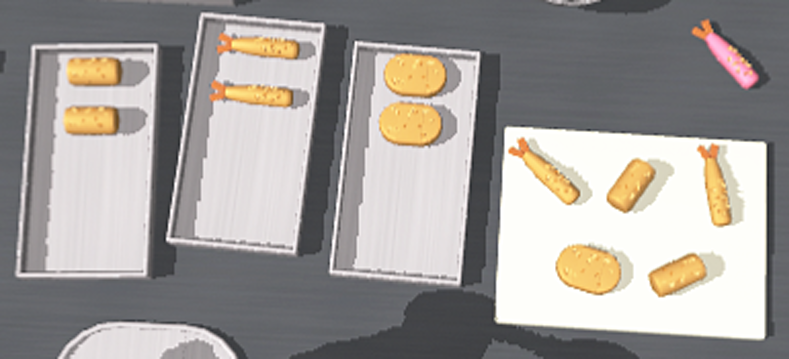

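The crop confirms that all five breaded pieces are on the white board. The prawn tails are at crop (520,150) and (708,155), and the pink look-alike is off the board. I read the tray rim corners from the same crop.

```bash
cat > meas.py <<'E'
from h import *
from plant import *
def top():
    c=capture('top')
    C={'barrel':[(32,45),(158,45),(148,275),(17,275)],'prawn':[(203,14),(323,23),(298,254),(168,241)],'oval':[(356,42),(479,52),(462,284),(331,271)]}
    for n,q in C.items():
        P=ray(c,np.array(q)/2.05+[110,140],28)[:,:2]
        x=P[0]+P[1]-P[2]-P[3]; ctr=P.mean(0); a=np.arctan2(x[1],x[0])
        ex=np.array([np.cos(a),np.sin(a)])
        print(n,ctr.round(1),'len',np.hypot(*x)/2,'ang',np.degrees(a).round(2),'x+50:',(ctr+50*ex).round(1))
    zs={'barrel':(33,22),'prawn':(27.5,16.5),'oval':(27,15)}
    for k in crumbs(c['image'],60):
        u=k.mean(0)
        if not(100<u[0]<500 and 140<u[1]<320):continue
        w=min(cv2.minAreaRect(k.astype(np.float32))[1])
        P=ray(c,k,25)[:,:2]; w=min(cv2.minAreaRect(P.astype(np.float32))[1])
        n='prawn' if w<30 else 'barrel' if w<42 else 'oval'
        P=ray(c,k,zs[n][0 if u[0]>350 else 1])[:,:2]; r=cv2.minAreaRect(P.astype(np.float32)); b=cv2.boxPoints(r)
        e=[b[1]-b[0],b[2]-b[1]];L=max(e,key=np.linalg.norm)
        print(n,u.round(),'ctr',np.round(r[0],1),'size',np.round(sorted(r[1]),1),'ang',round(np.degrees(np.arctan2(L[1],L[0]))%180,1))
if __name__=='__main__': top()
E
python3 meas.py; python3 - <<'E'
from h import *
from plant import *
# above oval (jaws across its width)
for a in (164,-16): print(plan(get_obs(),[443,-236,180],a))
E
```

```text
barrel [551.9 387.6] len 297.55405399230517 ang 3.56 x+50: [601.8 390.7]
prawn [596.7 191.9] len 299.97785934203915 ang -2.3 x+50: [646.7 189.9]
oval [568.8  -8.7] len 298.05768975791284 ang -1.81 x+50: [618.7 -10.3]
barrel [440. 274.] ctr [ 440.5 -343. ] size [33.8 69.2] ang 117.7
oval [397. 271.] ctr [ 442.8 -235.7] size [54.2 78.5] ang 74.1
barrel [417. 230.] ctr [ 550.1 -284.6] size [34.5 69.9] ang 146.8
prawn [458. 229.] ctr [ 557.2 -389.1] size [ 26.3 103. ] ang 9.9
prawn [374. 222.] ctr [ 563.3 -178. ] size [ 26.  103.2] ang 48.0
barrel [154. 198.] ctr [602.5 393.1] size [35.1 68.3] ang 92.8
oval [310. 200.] ctr [620.7  -9. ] size [54.1 77.6] ang 92.9
prawn [232. 186.] ctr [647.9 194.7] size [ 27.4 105. ] ang 86.3
barrel [156. 175.] ctr [667.9 396.9] size [35.8 67.1] ang 92.8
oval [312. 176.] ctr [685.4 -10.8] size [55.8 79. ] ang 87.4
prawn [235. 162.] ctr [714.  191.3] size [ 25.4 103.4] ang 87.3
(array([  26. , -603.5,  495.8]), np.float64(87.0), np.float64(71.0))
(array([  26. , -603.5,  495.8]), np.float64(87.0), np.float64(71.0))
```

Request:
send_rows --pt "0 -29 36 0" --pt "0 -29 36 0" --pt "0 -29 36 0" --pt "0 -29 36 0" --pt "0 -29 36 0" --pt "0 -29 36 0" --pt "0 -29 36 0" --pt "0 -29 36 0" --hand 0.8

```text
time: 1.2
tool_pos: [368.3, 181.9, 206.0]
tcp_rot: [0.971, 1.57, 0.639]
contact_force: [0.5, 1.0, 0.6]
grip_width: 73.4
```

Request:
send_rows --pt "0 -29 36 0" --pt "0 -29 36 0" --pt "0 -39 16 0" --pt "0 -39 16 0" --pt "0 -39 16 0" --pt "0 -39 16 0" --pt "0 -39 16 0" --pt "0 -39 16 0"

```text
time: 2.2
tool_pos: [431.3, -149.0, 205.9]
tcp_rot: [1.366, 1.571, 1.034]
contact_force: [0.4, -0.3, 0.5]
grip_width: 73.3
```

Request:
send_rows --pt "0 -39 16 0" --pt "0 -39 16 0" --pt "0 0 0 10" --pt "0 0 0 10" --pt "0 0 0 10" --pt "0 0 0 10" --pt "0 0 0 10" --pt "0 0 0 10"

```text
time: 3.2
tool_pos: [436.2, -231.7, 205.7]
tcp_rot: [-2.563, 1.57, 2.336]
contact_force: [-1.1, 0.7, 0.6]
grip_width: 73.3
```

```bash
python3 - <<'E'
from h import *
from plant import *
print(plan(get_obs(),[443,-236,180],164),get_obs()['tool_pos'],get_obs()['joint_positions'])
E
```

```text
(array([25.7,  5.9,  5.5]), np.float64(26.7), np.float64(10.7)) [ 436.1643784  -231.65491775  205.7088773 ] [-6.43609272e-01  2.85571826e-01  1.60655704e+00  8.54123453e-05
  1.24995850e+00 -8.29651741e-01]
```

Request:
send_rows --pt "0 6 6 0" --pt "0 0 0 9" --pt "0 0 0 9" --pt "0 0 0 9" --pt "0 0 0 0" --pt "0 0 0 0"

```text
time: 3.95
tool_pos: [443.5, -236.6, 205.8]
tcp_rot: [-2.499, 1.571, 1.939]
contact_force: [0.5, 0.1, -0.2]
grip_width: 73.4
```

```bash
cat > wrist.py <<'E'
from h import *
from plant import *
import sys
def look(name=None,z=27,amin=400):
    o=get_obs();c=capture('wrist')
    if name: cv2.imwrite(f'pics/{name}.png',c['image'][:,:,::-1])
    for k in crumbs(c['image'],amin):
        edge=(k.min()<=1) or k[:,0].max()>=638 or k[:,1].max()>=478
        P=ray(c,k,z,o)[:,:2]; r=cv2.minAreaRect(P.astype(np.float32)); b=cv2.boxPoints(r)
        e=[b[1]-b[0],b[2]-b[1]];L=max(e,key=np.linalg.norm);a=np.degrees(np.arctan2(L[1],L[0]))%180
        print(k.mean(0).round(),'ctr',np.round(r[0],1),'size',np.round(sorted(r[1]),1),'ang',round(a,1),'CUT' if edge else '')
    return o
if __name__=='__main__':
    o=look(sys.argv[1],float(sys.argv[2])); print(o['time'],o['tool_pos'].round(1))
    if len(sys.argv)>6: print(plan(o,[float(v) for v in sys.argv[3:6]],float(sys.argv[6])))
E
python3 wrist.py w1 27 443 -236 20 164
```

```text
[447. 432.] ctr [ 512.7 -492.8] size [ 22.5 414.8] ang 164.3 CUT
[510. 372.] ctr [ 574.5 -437.8] size [27.5 83.7] ang 87.7 
[353. 327.] ctr [ 440.8 -347.3] size [36.3 75.4] ang 117.4 
[460. 236.] ctr [ 553.  -288.3] size [35.6 75. ] ang 146.6 
[323. 212.] ctr [ 443.6 -236.5] size [53.6 80.1] ang 74.2 
[451. 101.] ctr [ 563.7 -178.7] size [ 27.  104.8] ang 48.1 
3.95 [ 443.5 -236.6  205.8]
(array([185.8,  -0.6,  -0.4]), np.float64(0.3), np.float64(-15.7))
```

View pics/w1.png

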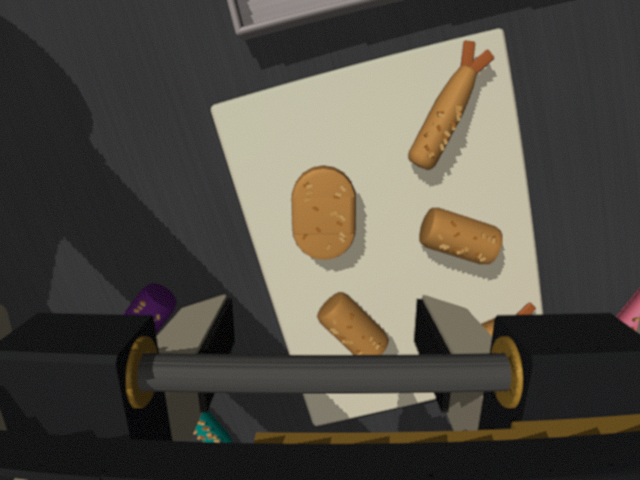

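The wrist view shows the oval between the jaws' line at (323,212), barrels at (460,236) and (353,327), and a prawn at (451,101). It agrees with the top view to about 1 mm, so I descend on the oval.

Request:
send_rows --pt "40 0 0 0" --pt "40 0 0 0" --pt "40 0 0 0" --pt "35 0 0 0" --pt "20 0 0 0" --pt "8 0 0 0" --pt "4.5 0 0 0" --pt "0 0 0 0"

```text
time: 5.0
tool_pos: [443.7, -236.7, 18.8]
tcp_rot: [1.326, 1.57, -0.524]
contact_force: [-0.1, -0.1, 0.8]
grip_width: 73.6
```

Request:
send_rows --pt "0 0 0 0" --pt "0 0 0 0" --pt "0 0 0 0" --pt "0 0 0 0" --pt "0 0 0 0" --pt "0 0 0 0" --hand 0

```text
time: 5.75
tool_pos: [443.3, -236.5, 18.4]
tcp_rot: [3.133, 1.571, 1.282]
contact_force: [0.6, -0.8, 0.5]
grip_width: 17.8
```

Request:
send_rows --pt "-5 0 0 0" --pt "-15 0 0 0" --pt "-25 0 0 0" --pt "-35 0 0 0" --pt "-20 0 0 0" --pt "0 0 0 0"

```text
time: 6.5
tool_pos: [444.4, -237.2, 120.7]
tcp_rot: [1.23, 1.566, -0.62]
contact_force: [-0.6, -0.4, -0.4]
grip_width: 0.3
```

```bash
python3 - <<'E'
from h import *
from plant import *
o=get_obs(); print(o['tool_pos'],o['grip_width'],plan(o,[528,-7,118],-1.8))
E
```

```text
[ 444.35419187 -237.19105679  120.67734623] 0.3005657636835816 (array([   2.4,   16.9, -244.3]), np.float64(-14.2), np.float64(-16.0))
```

The grip closed on nothing, so I take another look.

```bash
python3 wrist.py w2 27
```

```text
[318. 428.] ctr [ 392.3 -367.5] size [ 47.8 379.8] ang 163.7 
[496. 268.] ctr [ 554.1 -289.2] size [36.3 79.5] ang 146.8 
[321. 240.] ctr [ 443.4 -236.6] size [53.8 81.8] ang 75.1 
[488.  95.] ctr [ 564.1 -179. ] size [ 27.3 104.9] ang 48.6 
6.5 [ 444.4 -237.2  120.7]
```

View pics/w2.png

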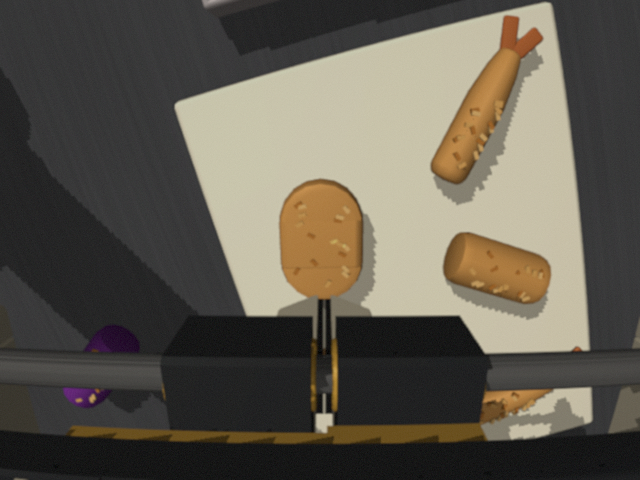

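The oval is unmoved at (321,240). I check where the fingertips really are by projecting the tool origin and grasp point into this picture.

```bash
python3 - <<'E'
from h import *
from plant import *
o=get_obs();c=capture('wrist');print(c['mount'].round(3),o['contact_force'],o['tau'].round(2))
M=np.linalg.inv(c['mount'])
def proj(p):
    q=M@np.r_[p,1];return cv2.projectPoints(q[:3].reshape(1,1,3),np.zeros(3),np.zeros(3),c['K'],np.float64(c['dist']))[0].ravel().round(1)
for p in ([0,0,0],[-19,0,0],[-40,0,0],[0,0,9.5],[0,0,-9.5],[0,20,0],[0,-20,0]): print(p,proj(np.float64(p)))
s=capture('side');cv2.imwrite('pics/side1.png',s['image'][:,:,::-1])
R,p=cam_pose(s);q=R.T@(o['tool_pos']-p)
u=cv2.projectPoints(q.reshape(1,1,3),np.zeros(3),np.zeros(3),s['K'],np.float64(s['dist']))[0].ravel();print(u)
t=capture('top');R,p=cam_pose(t);q=R.T@(o['tool_pos']-p)
ut=cv2.projectPoints(q.reshape(1,1,3),np.zeros(3),np.zeros(3),t['K'],np.float64(t['dist']))[0].ravel();print(ut)
f=lambda im,u:cv2.resize(cv2.drawMarker(im[int(u[1])-80:int(u[1])+80,int(u[0])-60:int(u[0])+60,::-1].copy(),(60,80),(255,0,255),0,6),None,fx=3,fy=3)
cv2.imwrite('pics/chk.png',np.hstack([f(s['image'],u),f(t['image'],ut)]))
E
```

```text
[[-0.00000e+00 -2.90000e-01  9.57000e-01 -1.78075e+02]
 [ 1.00000e+00 -1.00000e-03  0.00000e+00  2.42000e-01]
 [ 1.00000e-03  9.57000e-01  2.90000e-01 -7.88620e+01]
 [ 0.00000e+00  0.00000e+00  0.00000e+00  1.00000e+00]] [-0.32596272 -0.2208718   0.00559957] [ 2.000e-02 -4.372e+01 -2.208e+01  6.000e-02  1.200e-01  0.000e+00]
[0, 0, 0] [323.2 300.5]
[-19, 0, 0] [323.1 319.5]
[-40, 0, 0] [323.1 345.6]
[0, 0, 9.5] [323.2 319.7]
[0, 0, -9.5] [323.2 280.7]
[0, 20, 0] [367.8 300.4]
[0, -20, 0] [278.5 300.5]
[314.55302948 261.82548759]
[401.56252102 263.23968894]
```

View pics/chk.png

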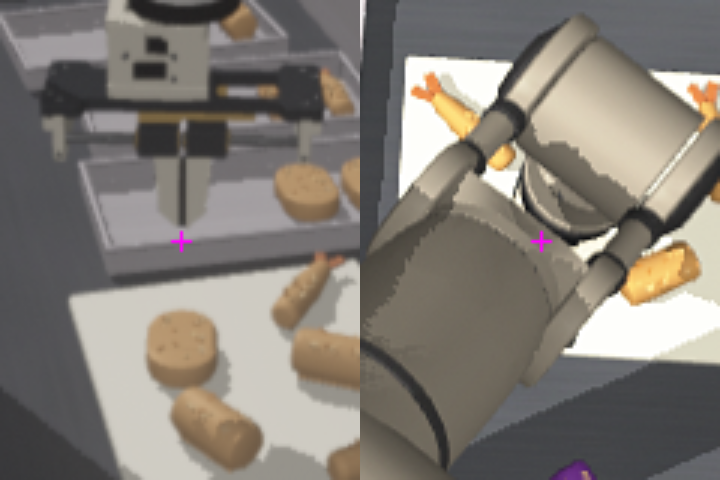

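The side view shows the fingertips (crop (183,226)) about 12 mm above the projected TCP (crop (181,241)). The wrist view suggests much the same. So the real fingertips end short of the reported TCP, and the jaws closed above the oval. I go down again, feeling for the board in small steps.

Request:
send_rows --pt "0 0 0 0" --pt "0 0 0 0" --pt "15 0 0 0" --pt "25 0 0 0" --pt "30 0 0 0" --pt "25 0 0 0" --pt "8 0 0 0" --pt "0 0 0 0" --hand 0.8

```text
time: 7.7
tool_pos: [443.1, -236.3, 14.9]
tcp_rot: [-2.031, 1.57, 2.402]
contact_force: [0.6, -0.2, 0.1]
grip_width: 72.2
```

Request:
send_rows --pt "2 0 0 0" --pt "2 0 0 0" --pt "2 0 0 0" --pt "0 0 0 0"

```text
time: 8.2
tool_pos: [443.3, -236.5, 9.5]
tcp_rot: [1.767, 1.571, -0.083]
contact_force: [-0.1, 0.5, 0.1]
grip_width: 73.5
```

Request:
send_rows --pt "2 0 0 0" --pt "0 0 0 0"

```text
time: 8.45
tool_pos: [443.2, -236.4, 7.2]
tcp_rot: [-2.197, 1.57, 2.236]
contact_force: [-0.3, -0.6, -0.5]
grip_width: 73.6
```

Request:
send_rows --pt "2 0 0 0" --pt "0 0 0 0"

```text
time: 8.7
tool_pos: [443.2, -236.4, 5.2]
tcp_rot: [-2.12, 1.57, 2.313]
contact_force: [0.5, -0.4, -0.8]
grip_width: 73.3
```

Request:
send_rows --pt "2 0 0 0" --pt "0 0 0 0"

```text
time: 8.95
tool_pos: [443.2, -236.4, 3.2]
tcp_rot: [-2.145, 1.57, 2.288]
contact_force: [1.2, 0.5, -1.0]
grip_width: 73.4
```

```bash
python3 - <<'E'
from h import *
from plant import *
o=get_obs();print(o['tool_pos'],o['contact_force'])
s=capture('side');R,p=cam_pose(s)
P=lambda x:cv2.projectPoints((R.T@(np.float64(x)-p)).reshape(1,1,3),np.zeros(3),np.zeros(3),s['K'],np.float64(s['dist']))[0].ravel()
u=P(o['tool_pos']);x,y=int(u[0]),int(u[1]);print(u,'15mm below/above',P(o['tool_pos']+[0,0,15]))
im=cv2.resize(s['image'][y-50:y+40,x-60:x+60,::-1],None,fx=6,fy=6,interpolation=cv2.INTER_CUBIC)
cv2.imwrite('pics/s2.png',cv2.drawMarker(im,(360,300),(255,0,255),0,10))
E
```

```text
[ 443.22797705 -236.39856611    3.22738386] [ 1.15508381  0.52791642 -0.96079406]
[314.12182132 304.71218374] 15mm below/above [314.15095514 299.41751671]
```

View pics/s2.png

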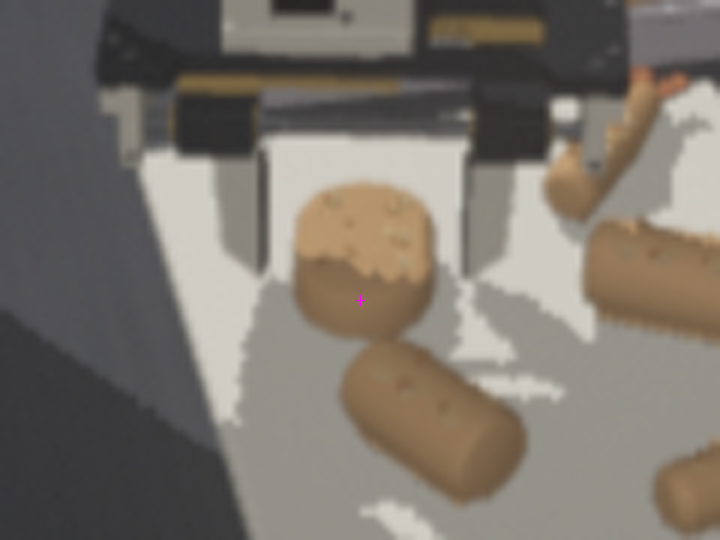

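The side crop shows the fingertips at row 274, about 14 mm above the TCP mark at (360,300). They straddle the oval evenly and stand 2–3 mm above the board. I close the grip here.

Request:
send_rows --pt "0 0 0 0" --pt "0 0 0 0" --pt "0 0 0 0" --pt "0 0 0 0" --pt "0 0 0 0" --hand 0

```text
time: 9.62
tool_pos: [443.4, -236.5, 3.4]
tcp_rot: [1.862, 1.571, 0.012]
contact_force: [-0.1, -0.4, 1.0]
grip_width: 53.1
```

Request:
send_rows --pt "-4 0 0 0" --pt "-12 0 0 0" --pt "-22 0 0 0" --pt "-30 0 0 0" --pt "-30 0 0 0" --pt "-17 0 0 0" --pt "0 0 0 0"

```text
time: 10.5
tool_pos: [444.1, -237.0, 120.2]
tcp_rot: [1.232, 1.567, -0.618]
contact_force: [-0.0, -0.6, -1.1]
grip_width: 53.2
```

```bash
python3 - <<'E'
from h import *
from plant import *
o=get_obs(); print(o['tool_pos'],o['grip_width'],plan(o,[528,-7,118],-1.8))
E
```

```text
[ 444.0990926  -237.03176226  120.20741515] 53.16058005892681 (array([   2. ,   17.2, -244.3]), np.float64(-14.2), np.float64(-16.0))
```

Gripped at 53 mm. I carry it to the oval tray.

Request:
send_rows --pt "0 2 -25 0" --pt "0 3 -40 0" --pt "0 3 -45 0" --pt "0 3 -45 0" --pt "0 3 -45 0" --pt "0 3 -44 0" --pt "0 0 0 -7" --pt "0 0 0 -7"

```text
time: 11.5
tool_pos: [526.4, -5.7, 117.4]
tcp_rot: [-1.701, 1.569, 2.982]
contact_force: [-0.4, 0.0, -1.5]
grip_width: 53.4
```

```bash
python3 - <<'E'
from h import *
from plant import *
o=get_obs(); print(o['tool_pos'],o['grip_width'],plan(o,[528,-7.5,-7],-1.8))
E
```

```text
[526.40289546  -5.72870576 117.41880425] 53.43126590179502 (array([124.4,   1.9,   1.8]), np.float64(0.1), np.float64(-1.7))
```

Request:
send_rows --pt "20 2 2 0" --pt "35 0 0 0" --pt "35 0 0 0" --pt "20 0 0 0" --pt "7 0 0 0" --pt "3 0 0 0" --pt "2 0 0 0" --pt "0 0 0 0"

```text
time: 12.5
tool_pos: [529.3, -8.7, -3.0]
tcp_rot: [1.526, 1.57, -0.08]
contact_force: [-0.0, -0.4, -0.5]
grip_width: 53.4
```

Request:
send_rows --pt "1.5 0 0 0" --pt "0 0 0 0"

```text
time: 12.75
tool_pos: [529.0, -8.7, -4.9]
tcp_rot: [1.703, 1.57, 0.097]
contact_force: [-0.1, -0.6, -0.7]
grip_width: 53.6
```

Request:
send_rows --pt "1 0 0 0" --pt "0.7 0 0 0" --pt "0 0 0 0"

```text
time: 13.12
tool_pos: [528.9, -8.7, -6.9]
tcp_rot: [-2.101, 1.571, 2.577]
contact_force: [-0.1, -0.3, -0.4]
grip_width: 53.4
```

Request:
send_rows --pt "0.7 0 0 0" --pt "0 0 0 0"

```text
time: 13.38
tool_pos: [528.9, -8.7, -7.5]
tcp_rot: [-3.031, 1.571, 1.647]
contact_force: [0.9, -0.3, -0.6]
grip_width: 53.7
```

Request:
send_rows --pt "0 0 0 0" --pt "0 0 0 0" --pt "0 0 0 0" --pt "-5 0 0 0" --pt "-20 0 0 0" --pt "-35 0 0 0" --pt "-40 0 0 0" --pt "-40 0 0 0" --hand 0.72

```text
time: 14.38
tool_pos: [528.7, -8.7, 134.1]
tcp_rot: [1.752, 1.571, 0.146]
contact_force: [0.5, -0.8, 0.4]
grip_width: 66.3
```

```bash
python3 - <<'E'
from h import *
from plant import *
from wrist import look
o=look('w3',15); print(o['tool_pos'],o['grip_width'])
# barrel_a at (440.5,-343) axis 117.7 -> jaws 27.7 ; wp
print(plan(o,[441,-344,130],27.7))
E
```

```text
[436. 430.] ctr [ 629.5 -172.8] size [ 52.2 364.4] ang 177.9 CUT
[493. 373.] ctr [ 660.8 -131.9] size [21.9 70. ] ang 99.6 
[324. 231.] ctr [529.3  -9.1] size [54.1 81.7] ang 87.1 
[539. 228.] ctr [686.5 -12.9] size [60.2 82.1] ang 87.8 
[452. 228.] ctr [621.  -10.4] size [56.1 81.4] ang 87.7 
[528.74232674  -8.6862176  134.14371678] 66.25904104977751
(array([  4.1, -75.9, 338.2]), np.float64(-29.7), np.float64(-2.0))
```

View pics/w3.png

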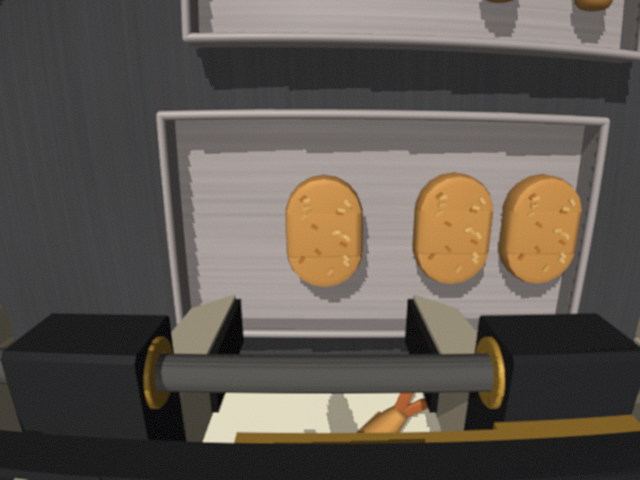

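The wrist picture shows the oval placed at (324,231), parallel to and in line with the frozen ones at (452,228) and (539,228); its tray x is about −40. Next is the barrel near (441,−344).

Request:
send_rows --pt "0 -7 30 0" --pt "0 -10 44 0" --pt "0 -10 44 0" --pt "0 -10 44 0" --pt "0 -10 44 0" --pt "0 -10 44 0" --pt "0 -10 44 0" --pt "0 -9 44 0" --hand 0.65

```text
time: 15.42
tool_pos: [440.5, -345.2, 132.7]
tcp_rot: [1.359, 1.57, -0.247]
contact_force: [0.4, -0.1, 1.2]
grip_width: 59.7
```

Request:
send_rows --pt "0 0 0 -10" --pt "0 0 0 -10" --pt "0 0 0 -10" --pt "0 0 0 0" --pt "0 0 0 0"

```text
time: 16.05
tool_pos: [441.1, -343.8, 132.6]
tcp_rot: [1.182, 1.571, 0.096]
contact_force: [-0.0, 0.2, -0.9]
grip_width: 59.6
```

```bash
python3 wrist.py w4 33 441 -344 8 27.7
```

```text
[429. 433.] ctr [ 597.9 -442. ] size [ 17.9 337. ] ang 27.8 
[382. 343.] ctr [ 515.2 -391.7] size [21.6 27. ] ang 24.9 
[323. 237.] ctr [ 441.5 -344.4] size [35.1 70.2] ang 117.6 
[506. 238.] ctr [ 552.  -286.1] size [35.9 75.4] ang 146.8 
[ 56. 134.] ctr [ 254.6 -362.3] size [19.7 26.2] ang 16.7 
[586. 114.] ctr [ 552.8 -190.1] size [24.3 79.6] ang 48.5 CUT
16.05 [ 441.1 -343.8  132.6]
(array([124.6,  -0.2,   0.2]), np.float64(0.1), np.float64(27.8))
```

Request:
send_rows --pt "25 0 0 0" --pt "38 0 0 0" --pt "38 0 0 0" --pt "16 0 0 0" --pt "6 0 0 0" --pt "1.5 0 0 0" --pt "0 0 0 0"

```text
time: 16.98
tool_pos: [441.7, -344.4, 9.1]
tcp_rot: [0.314, 1.569, -0.768]
contact_force: [0.7, -0.0, -0.3]
grip_width: 59.8
```

Request:
send_rows --pt "0 0 0 0" --pt "0 0 0 0" --pt "0 0 0 0" --pt "0 0 0 0" --pt "0 0 0 0" --hand 0

```text
time: 17.6
tool_pos: [441.2, -343.9, 8.2]
tcp_rot: [0.589, 1.57, -0.493]
contact_force: [-0.6, -0.1, 3.6]
grip_width: 35.4
```

Request:
send_rows --pt "-4 0 0 0" --pt "-12 0 0 0" --pt "-24 0 0 0" --pt "-35 0 0 0" --pt "-35 0 0 0" --pt "-20 0 0 0" --pt "0 0 0 0"

```text
time: 18.48
tool_pos: [441.8, -344.6, 140.1]
tcp_rot: [0.305, 1.567, -0.777]
contact_force: [-0.4, 0.3, -1.7]
grip_width: 35.1
```

```bash
python3 - <<'E'
from h import *
from plant import *
o=get_obs(); print(o['tool_pos'],o['grip_width'],plan(o,[470,0,138],27.8),plan(o,[532,389.5,138],3.5))
E
```

```text
[ 441.82932905 -344.57664479  140.1007915 ] 35.07716473876216 (array([   1.2,  186.6, -291.1]), np.float64(0.2), np.float64(28.0)) (array([ 2.000e-01,  4.241e+02, -6.059e+02]), np.float64(24.5), np.float64(28.0))
```

Request:
send_rows --pt "0 16 -23 0" --pt "0 27 -38.5 0" --pt "0 27 -38.5 0" --pt "0 27 -38.5 0" --pt "0 27 -38.5 0" --pt "0 27 -38.5 0" --pt "0 27 -38.5 0" --pt "0 27 -38.5 0"

```text
time: 19.48
tool_pos: [484.2, 12.2, 137.1]
tcp_rot: [-2.229, 1.569, 2.972]
contact_force: [0.5, -0.1, -0.2]
grip_width: 35.1
```

Request:
send_rows --pt "0 27 -38.5 0" --pt "0 27 -38.5 0" --pt "0 27 -38.5 0" --pt "0 27 -38.5 0" --pt "0 27 -38.5 0" --pt "0 27 -38.5 0" --pt "0 27 -38.5 0" --pt "0 27 -38.5 0"

```text
time: 20.48
tool_pos: [530.5, 385.2, 136.6]
tcp_rot: [-1.511, 1.569, -2.594]
contact_force: [1.2, -0.0, -0.8]
grip_width: 35.5
```

Request:
send_rows --pt "0 3 -5.5 0" --pt "0 0 0 8" --pt "0 0 0 8" --pt "0 0 0 8.5" --pt "0 0 0 0" --pt "0 0 0 0"

```text
time: 21.22
tool_pos: [531.0, 389.6, 137.6]
tcp_rot: [-1.017, 1.57, -2.525]
contact_force: [0.6, -0.3, -0.5]
grip_width: 35.2
```

```bash
python3 - <<'E'
from h import *
from plant import *
from wrist import look
o=look('w5',22); print(o['tool_pos'],o['grip_width'],plan(o,[532,389.5,-2.5],3.5))
E
```

```text
[363. 435.] ctr [577.5 218.4] size [ 19.9 365.9] ang 3.6 
[324. 400.] ctr [539.9 248.3] size [18.6 58.6] ang 3.6 
[420. 373.] ctr [613.7 278.3] size [13.5 67.6] ang 100.7 
[323. 299.] ctr [534.1 340. ] size [68.8 95.4] ang 93.6 
[515. 237.] ctr [669.4 393.9] size [39.4 70.5] ang 93.0 
[427. 236.] ctr [604.1 390.3] size [35.6 70.8] ang 93.1 
[530.95650778 389.62620436 137.59593025] 35.19659647345879 (array([1.401e+02, 1.100e+00, 1.000e-01]), np.float64(0.1), np.float64(3.6))
```

Request:
send_rows --pt "25 1 1.5 0" --pt "40 0 0 0" --pt "40 0 0 0" --pt "20 0 0 0" --pt "8 0 0 0" --pt "4 0 0 0" --pt "1 0 0 0" --pt "0 0 0 0"

```text
time: 22.28
tool_pos: [532.7, 389.1, 1.0]
tcp_rot: [2.06, 1.569, 0.55]
contact_force: [-0.4, -0.1, -0.3]
grip_width: 35.2
```

Request:
send_rows --pt "1 0 0 0" --pt "0.8 0 0 0" --pt "0 0 0 0" --pt "0 0 0 0"

```text
time: 22.78
tool_pos: [532.2, 388.8, -1.7]
tcp_rot: [2.063, 1.571, 0.554]
contact_force: [0.4, -0.2, -0.1]
grip_width: 35.4
```

Request:
send_rows --pt "0.8 0 0 0" --pt "0 0 0 0" --pt "0 0 0 0"

```text
time: 23.15
tool_pos: [532.2, 388.9, -2.6]
tcp_rot: [3.112, 1.571, 1.602]
contact_force: [-0.2, -0.1, -1.2]
grip_width: 35.4
```

Request:
send_rows --pt "0 0 0 0" --pt "0 0 0 0" --pt "0 0 0 0" --pt "-5 0 0 0" --pt "-20 0 0 0" --pt "-35 0 0 0" --pt "-40 0 0 0" --pt "-40 0 0 0" --hand 0.55

```text
time: 24.15
tool_pos: [532.1, 388.8, 139.1]
tcp_rot: [2.192, 1.57, 0.682]
contact_force: [0.6, 0.1, -0.1]
grip_width: 51.0
```

```bash
python3 - <<'E'
from h import *
from plant import *
from wrist import look
o=look('w6',22); print(o['tool_pos'],o['grip_width'])
print(plan(o,[551,-285.5,138],56.8))
E
```

```text
[401. 434.] ctr [615.2 218.6] size [ 19.8 369.9] ang 3.5 
[456. 373.] ctr [644.3 278.3] size [18.2 68.7] ang 102.6 
[513. 234.] ctr [669.4 393.8] size [39.2 70.7] ang 93.1 
[424. 234.] ctr [604.1 390.4] size [35.5 70.9] ang 93.2 
[324. 230.] ctr [532.6 388.6] size [35.2 71. ] ang 92.9 
[532.10395916 388.80609913 139.11195859] 51.01333319802082
(array([  1. , -22.2, 674.2]), np.float64(-53.3), np.float64(3.5))
```

The first barrel is placed at tray x ≈ −20, in line. Next is the second barrel.

Request:
send_rows --pt "0 -1 25 0" --pt "0 -1.5 43 0" --pt "0 -1.5 43 0" --pt "0 -1.5 43 0" --pt "0 -1.5 43 0" --pt "0 -1.5 43 0" --pt "0 -1.5 43 0" --pt "0 -1.5 43 0" --hand 0.65

```text
time: 25.2
tool_pos: [540.6, 61.4, 137.9]
tcp_rot: [1.6, 1.57, 0.09]
contact_force: [0.1, -0.4, -0.2]
grip_width: 59.6
```

Request:
send_rows --pt "0 -1.5 43 0" --pt "0 -1.5 43 0" --pt "0 -1.5 43 0" --pt "0 -1.5 43 0" --pt "0 -1.5 43 0" --pt "0 -1.5 43 0" --pt "0 -1.5 43 0" --pt "0 0 43 0"

```text
time: 26.2
tool_pos: [550.9, -282.7, 137.8]
tcp_rot: [1.282, 1.57, -0.228]
contact_force: [0.5, 1.9, -0.2]
grip_width: 59.6
```

Request:
send_rows --pt "0 0 4 -9" --pt "0 0 0 -9" --pt "0 0 0 -9" --pt "0 0 0 -9" --pt "0 0 0 -9" --pt "0 0 0 -8.3" --pt "0 0 0 0" --pt "0 0 0 0"

```text
time: 27.2
tool_pos: [551.2, -285.3, 137.5]
tcp_rot: [0.618, 1.571, 0.035]
contact_force: [-0.7, 0.7, 0.3]
grip_width: 59.9
```

```bash
python3 wrist.py w7 33 551 -285.5 8 56.8
```

```text
[289. 436.] ctr [ 675.3 -402.3] size [ 9.2 95.3] ang 57.4 
[422. 435.] ctr [ 735.  -311.9] size [ 9.5 84.4] ang 56.8 
[544. 427.] ctr [ 790.7 -221. ] size [ 16.2 125.6] ang 56.4 
[181. 292.] ctr [ 529.1 -393.5] size [29.6 45.9] ang 9.9 
[322. 235.] ctr [ 551.5 -285.9] size [35.1 70.4] ang 146.6 
[470. 165.] ctr [ 563.2 -180.4] size [ 27.1 102.6] ang 49.9 
[625.  14.] ctr [534.1 -45.2] size [21.5 25.6] ang 62.1 CUT
27.2 [ 551.2 -285.3  137.5]
(array([ 1.295e+02, -4.000e-01, -1.000e-01]), np.float64(-0.2), np.float64(56.6))
```

Request:
send_rows --pt "25 0 0 0" --pt "40 0 0 0" --pt "40 0 0 0" --pt "17 0 0 0" --pt "6 0 0 0" --pt "1.5 0 0 0" --pt "0 0 0 0"

```text
time: 28.12
tool_pos: [552.0, -285.8, 9.2]
tcp_rot: [0.012, 1.569, -0.568]
contact_force: [0.9, 0.8, -0.7]
grip_width: 59.6
```

Request:
send_rows --pt "0 0 0 0" --pt "0 0 0 0" --pt "0 0 0 0" --pt "0 0 0 0" --pt "0 0 0 0" --hand 0

```text
time: 28.75
tool_pos: [551.4, -285.3, 8.2]
tcp_rot: [0.3, 1.57, -0.279]
contact_force: [-0.9, 0.3, 2.8]
grip_width: 35.0
```

Request:
send_rows --pt "-4 0 0 0" --pt "-12 0 0 0" --pt "-24 0 0 0" --pt "-35 0 0 0" --pt "-35 0 0 0" --pt "-20 0 0 0" --pt "0 0 0 0"

```text
time: 29.62
tool_pos: [552.2, -285.8, 140.3]
tcp_rot: [0.007, 1.566, -0.572]
contact_force: [1.5, 0.1, -1.4]
grip_width: 35.5
```

```bash
python3 - <<'E'
from h import *
from plant import *
o=get_obs(); print(o['tool_pos'],o['grip_width'],plan(o,[467.5,385,138],3.5))
E
```

```text
[ 552.17359766 -285.83638513  140.25048762] 35.51055343298482 (array([ 3.000e-01,  5.149e+02, -4.383e+02]), np.float64(53.3), np.float64(56.8))
```

Request:
send_rows --pt "0 20 -17 0" --pt "0 34 -29 0" --pt "0 34 -29 0" --pt "0 34 -29 0" --pt "0 34 -29 0" --pt "0 34 -29 0" --pt "0 34 -29 0" --pt "0 34 -29 0"

```text
time: 30.62
tool_pos: [507.5, 52.5, 136.9]
tcp_rot: [-2.697, 1.569, 3.006]
contact_force: [0.6, 0.0, -0.7]
grip_width: 35.7
```

Request:
send_rows --pt "0 34 -29 0" --pt "0 34 -29 0" --pt "0 34 -29 0" --pt "0 34 -29 0" --pt "0 34 -29 0" --pt "0 34 -29 0" --pt "0 34 -29 0" --pt "0 19 -15 0"

```text
time: 31.62
tool_pos: [465.5, 387.3, 136.5]
tcp_rot: [-2.171, 1.569, -2.749]
contact_force: [0.3, 0.1, -1.4]
grip_width: 35.4
```

Request:
send_rows --pt "0 0 0 9" --pt "0 0 0 9" --pt "0 0 0 9" --pt "0 0 0 9" --pt "0 0 0 9" --pt "0 0 0 8.3" --pt "0 0 0 0" --pt "0 0 0 0"

```text
time: 32.62
tool_pos: [466.6, 385.3, 137.3]
tcp_rot: [-1.117, 1.57, -2.624]
contact_force: [1.3, -0.1, -0.9]
grip_width: 35.3
```

```bash
python3 - <<'E'
from h import *
from plant import *
from wrist import look
o=look('w8',22); print(o['tool_pos'],o['grip_width'],plan(o,[467.5,384.5,-2.6],3.5))
E
```

```text
[388. 433.] ctr [528.3 221.2] size [ 32.  396.7] ang 3.6 
[323. 400.] ctr [475.5 244.3] size [18.5 58.5] ang 3.6 
[420. 373.] ctr [549.3 274.3] size [14.1 67.7] ang 99.9 
[323. 299.] ctr [469.7 336.2] size [68.7 96. ] ang 93.6 
[599. 237.] ctr [669.7 394. ] size [46.2 70.7] ang 93.4 
[515. 236.] ctr [604.4 390. ] size [39.2 71.1] ang 93.3 
[417. 232.] ctr [532.6 388.7] size [35.4 70.3] ang 93.2 
[466.56052935 385.34230757 137.29313602] 35.34433306197947 (array([139.9,   1. ,   0.8]), np.float64(0.1), np.float64(3.6))
```

Same height sequence as before, ending at TCP −2.6.

Request:
send_rows --pt "25 1 0 0" --pt "40 0 0 0" --pt "40 0 0 0" --pt "20 0 0 0" --pt "8 0 0 0" --pt "4 0 0 0" --pt "1 0 0 0" --pt "0 0 0 0"

```text
time: 33.67
tool_pos: [468.3, 385.9, 0.8]
tcp_rot: [2.102, 1.569, 0.593]
contact_force: [0.3, -0.9, -0.7]
grip_width: 35.0
```

Request:
send_rows --pt "1 0 0 0" --pt "0.8 0 0 0" --pt "0 0 0 0" --pt "0.6 0 0 0" --pt "0 0 0 0" --pt "0 0 0 0"

```text
time: 34.42
tool_pos: [467.9, 385.6, -2.5]
tcp_rot: [2.835, 1.571, 1.325]
contact_force: [-0.2, 0.2, -1.6]
grip_width: 35.2
```

Request:
send_rows --pt "0 0 0 0" --pt "0 0 0 0" --pt "0 0 0 0" --pt "-5 0 0 0" --pt "-20 0 0 0" --pt "-35 0 0 0" --pt "-40 0 0 0" --pt "-40 0 0 0" --hand 0.55

```text
time: 35.42
tool_pos: [467.8, 385.5, 139.2]
tcp_rot: [2.17, 1.57, 0.66]
contact_force: [0.3, 0.3, -0.1]
grip_width: 50.3
```

```bash
python3 - <<'E'
from h import *
from plant import *
from wrist import look
o=look('w9',22); print(o['tool_pos'],o['grip_width'])
print(plan(o,[563.5,-178.7,138],138.2))
E
```

```text
[407. 433.] ctr [550.3 211.6] size [ 31.5 368.4] ang 6.8 
[456. 373.] ctr [580.2 275.1] size [18.  68.9] ang 103.6 
[596. 235.] ctr [669.8 393.8] size [46.2 71. ] ang 93.2 
[512. 235.] ctr [604.4 390.4] size [39.1 70.6] ang 93.0 
[415. 231.] ctr [532.6 388.8] size [35.3 70.5] ang 93.2 
[324. 230.] ctr [468.3 385.7] size [35.2 70.1] ang 93.4 
[467.78195628 385.53922836 139.23180414] 50.33950769215091
(array([  1.1,  61.2, 569. ]), np.float64(45.3), np.float64(3.5))
```

View pics/w9.png

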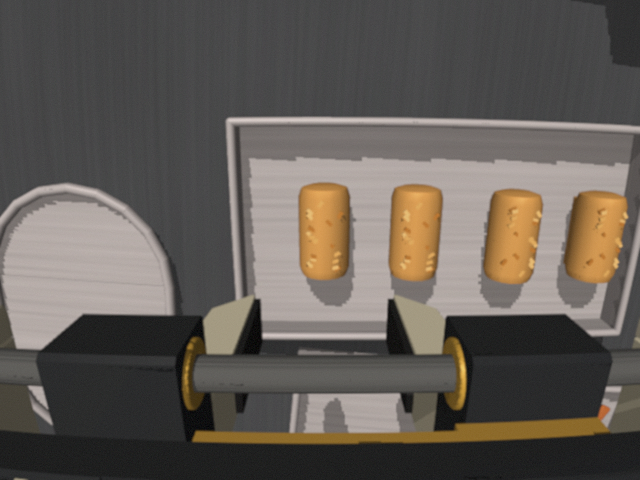

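Both barrels are placed in line at (324,230) and (415,231), clear of each other and of the frozen pair. Now prawn a, gripped on its even-width part 8 mm behind its centre.

```bash
python3 - <<'E'
from h import *
from plant import *
o=get_obs();print(plan(o,[556.5,-186.5,138],138.2),o['joint_positions'].round(2))
E
```

```text
(array([  4.9,  51.1, 577.9]), np.float64(45.3), np.float64(3.5)) [0.56 0.54 1.38 0.   1.21 0.5 ]
```

Request:
send_rows --pt "0 2 25 0" --pt "0 3.8 42.5 0" --pt "0 3.8 42.5 0" --pt "0 3.8 42.5 0" --pt "0 3.8 42.5 0" --pt "0 3.8 42.5 0" --pt "0 3.8 42.5 0" --pt "0 3.8 42.5 0"

```text
time: 36.48
tool_pos: [516.2, 64.1, 137.9]
tcp_rot: [1.615, 1.57, 0.105]
contact_force: [0.6, -0.3, -0.5]
grip_width: 50.2
```

Request:
send_rows --pt "0 3.8 42.5 0" --pt "0 3.8 42.5 0" --pt "0 3.8 42.5 0" --pt "0 3.8 42.5 0" --pt "0 3.8 42.5 0" --pt "0 3.8 42.5 0" --pt "0 0 0 9" --pt "0 0 0 9"

```text
time: 37.48
tool_pos: [554.2, -188.5, 137.5]
tcp_rot: [2.576, 1.571, 0.746]
contact_force: [0.1, 0.3, 0.0]
grip_width: 50.3
```

Request:
send_rows --pt "0 0 0 9" --pt "0 0 0 9" --pt "0 0 0 9" --pt "0 0 0 0" --pt "0 0 0 0"

```text
time: 38.1
tool_pos: [554.3, -187.7, 137.6]
tcp_rot: [2.348, 1.571, 0.055]
contact_force: [-1.0, -0.5, -0.5]
grip_width: 50.5
```

```bash
python3 wrist.py w10 27.5 556.5 -186.5 4 138.2
```

```text
[490. 428.] ctr [ 548.6 -406.4] size [17.3 73.1] ang 139.8 
[456. 374.] ctr [ 556.8 -339.6] size [18.1 66.8] ang 56.4 
[326. 210.] ctr [ 563.3 -179.5] size [ 26.8 106.5] ang 48.6 
[116.  60.] ctr [531.6 -11.8] size [52.8 79.3] ang 88.5 
[230.   8.] ctr [604.6 -39.9] size [13.1 40.5] ang 137.0 CUT
38.1 [ 554.3 -187.7  137.6]
(array([133.6,   0.8,  -2.3]), np.float64(0.5), np.float64(-41.3))
```

View pics/w10.png

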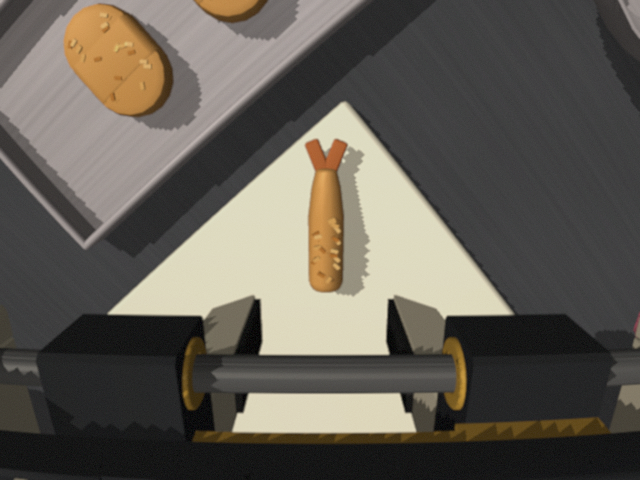

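The wrist view shows prawn a at (326,210), tail up and well aligned between the jaws, with no obstruction near the fingers.

Request:
send_rows --pt "25 1.4 -1.6 0" --pt "40 0 0 0" --pt "40 0 0 0" --pt "20 0 0 0" --pt "7 0 0 0" --pt "1.5 0 0 0" --pt "0 0 0 0"

```text
time: 39.02
tool_pos: [557.1, -187.7, 5.0]
tcp_rot: [1.901, 1.569, -0.394]
contact_force: [0.0, 0.1, 0.2]
grip_width: 50.6
```

Request:
send_rows --pt "0 0 0 0" --pt "0 0 0 0" --pt "0 0 0 0" --pt "0 0 0 0" --pt "0 0 0 0" --pt "0 0 0 0" --hand 0

```text
time: 39.78
tool_pos: [556.5, -187.5, 4.2]
tcp_rot: [2.197, 1.57, -0.099]
contact_force: [-0.3, 1.3, 3.4]
grip_width: 23.7
```

Request:
send_rows --pt "-4 0 0 0" --pt "-12 0 0 0" --pt "-24 0 0 0" --pt "-35 0 0 0" --pt "-35 0 0 0" --pt "-25 0 0 0" --pt "0 0 0 0"

```text
time: 40.65
tool_pos: [557.6, -188.0, 141.7]
tcp_rot: [1.863, 1.566, -0.432]
contact_force: [-0.3, -0.2, -1.0]
grip_width: 24.1
```

```bash
python3 - <<'E'
from h import *
from plant import *
o=get_obs(); print(o['tool_pos'],o['grip_width'],plan(o,[582,186,138],-2.5))
E
```

```text
[ 557.63766513 -187.9692787   141.65570577] 24.145754921323988 (array([   3. , -229.6, -296.2]), np.float64(-39.0), np.float64(-41.5))
```

Request:
send_rows --pt "0 -15 -19 0" --pt "0 -26.5 -34.5 0" --pt "0 -26.5 -34.5 0" --pt "0 -26.5 -34.5 0" --pt "0 -26.5 -34.5 0" --pt "0 -26.5 -34.5 0" --pt "0 -26.5 -34.5 0" --pt "0 -26.5 -34.5 0"

```text
time: 41.65
tool_pos: [578.2, 141.9, 137.7]
tcp_rot: [-0.763, 1.569, -3.058]
contact_force: [-0.3, -0.4, 0.4]
grip_width: 23.9
```

Request:
send_rows --pt "0 -28 -35 0" --pt "0 0 0 -9.8" --pt "0 0 0 -9.8" --pt "0 0 0 -9.8" --pt "0 0 0 -9.8" --pt "0 0 0 0" --pt "0 0 0 0"

```text
time: 42.52
tool_pos: [580.8, 185.2, 138.3]
tcp_rot: [-1.398, 1.57, -3.012]
contact_force: [-0.6, 0.2, -0.3]
grip_width: 23.8
```

```bash
python3 - <<'E'
from h import *
from plant import *
from wrist import look
o=look('w11',16.5); print(o['tool_pos'],o['grip_width'],plan(o,[582,186,-6.5],-2.5))
E
```

```text
[335. 433.] ctr [583.9  14.1] size [ 36.3 375.7] ang 177.5 
[324. 404.] ctr [574.2  34.6] size [28.2 45.3] ang 177.5 
[392. 374.] ctr [630.7  62.8] size [11.4 68.5] ang 92.5 
[323. 253.] ctr [579.7 159.6] size [ 53.2 150.7] ang 87.5 
[509. 209.] ctr [715.2 190.1] size [ 28.1 107.5] ang 87.6 
[420. 207.] ctr [650.2 193.4] size [ 27.  107.4] ang 88.1 
[580.807451  185.2250767 138.3311039] 23.82684517598674 (array([144.8,   1.3,  -0.9]), np.float64(0.0), np.float64(-2.5))
```

View pics/w11.png

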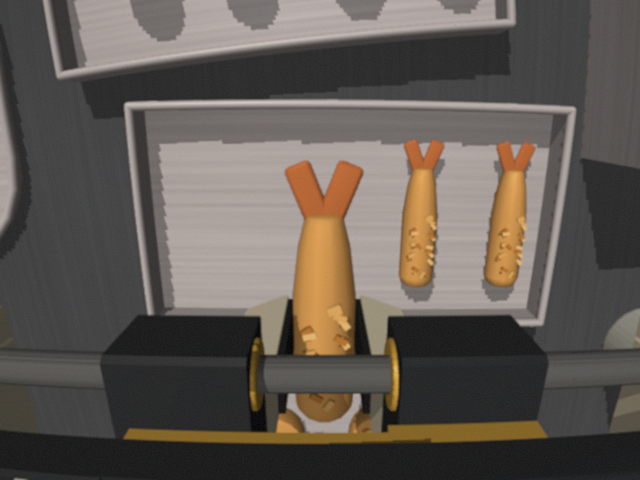

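The wrist view shows the held prawn at (323,290), tail the same way as the frozen prawns at (420,207) and (509,209), and parallel to them. I set it down.

Request:
send_rows --pt "25 2.5 -0.5 0" --pt "40 0 0 0" --pt "40 0 0 0" --pt "23 0 0 0" --pt "8 0 0 0" --pt "4 0 0 0" --pt "1.5 0 0 0" --pt "0 0 0 0"

```text
time: 43.58
tool_pos: [584.2, 185.8, -1.6]
tcp_rot: [1.824, 1.569, 0.212]
contact_force: [0.3, -0.9, -0.7]
grip_width: 24.0
```

Request:
send_rows --pt "1 0 0 0" --pt "1 0 0 0" --pt "0.7 0 0 0" --pt "0.5 0 0 0" --pt "0 0 0 0" --pt "0 0 0 0"

```text
time: 44.32
tool_pos: [583.7, 185.7, -5.7]
tcp_rot: [2.584, 1.571, 0.973]
contact_force: [-0.5, 0.2, -0.8]
grip_width: 23.8
```

Request:
send_rows --pt "0.8 0 0 0" --pt "0 0 0 0" --pt "0 0 0 0"

```text
time: 44.7
tool_pos: [583.7, 185.7, -6.5]
tcp_rot: [2.887, 1.571, 1.276]
contact_force: [-0.0, -0.5, 0.3]
grip_width: 23.9
```

Request:
send_rows --pt "0 0 0 0" --pt "0 0 0 0" --pt "0 0 0 0" --pt "-5 0 0 0" --pt "-20 0 0 0" --pt "-35 0 0 0" --pt "-40 0 0 0" --pt "-40 0 0 0" --hand 0.42

```text
time: 45.7
tool_pos: [583.5, 185.7, 135.2]
tcp_rot: [2.12, 1.571, 0.509]
contact_force: [0.7, 0.3, -0.6]
grip_width: 38.7
```

```bash
python3 - <<'E'
from h import *
from plant import *
from wrist import look
o=look('w12',16.5); print(o['tool_pos'],o['grip_width'])
print(plan(o,[547,-391,138],99.9),o['joint_positions'].round(2))
E
```

```text
[370. 431.] ctr [622.3  17.3] size [ 38.8 369.4] ang 177.6 
[428. 373.] ctr [661.7  64.6] size [14.8 67.8] ang 96.2 
[507. 211.] ctr [715.2 189.9] size [ 27.9 107.4] ang 87.5 
[417. 209.] ctr [650.1 193. ] size [ 26.8 107.3] ang 88.0 
[324. 209.] ctr [584.5 195.9] size [ 26.9 107.4] ang 87.6 
[583.54190842 185.67047543 135.15746505] 38.714689456413744
(array([ -2.9, -13.3, 577.7]), np.float64(77.8), np.float64(-2.3)) [0.18 0.56 1.37 0.   1.21 0.22]
```

Prawn a is down, with its mask centre at (584.5,195.9), so y ≈ 193.4 at its own centre. That is in line and parallel. Last is prawn b.

Request:
send_rows --pt "0 -1 25 0" --pt "0 -1 42.5 0" --pt "0 -1 42.5 0" --pt "0 -1 42.5 0" --pt "0 -1 42.5 0" --pt "0 -1 42.5 0" --pt "0 -1 42.5 0" --pt "0 -1 42.5 0" --hand 0.55

```text
time: 46.75
tool_pos: [562.5, -137.6, 133.9]
tcp_rot: [1.443, 1.57, -0.168]
contact_force: [0.8, -0.1, 0.2]
grip_width: 50.4
```

Request:
send_rows --pt "0 -1 42.5 0" --pt "0 -1 42.5 0" --pt "0 -1 42.5 0" --pt "0 -1 42.5 0" --pt "0 -1 42.5 0" --pt "0 0 42.5 0" --pt "0 0 0 9.7" --pt "0 0 0 9.7"

```text
time: 47.75
tool_pos: [547.0, -391.6, 133.3]
tcp_rot: [-2.458, 1.57, 1.869]
contact_force: [0.0, 0.1, -0.4]
grip_width: 50.8
```

Request:
send_rows --pt "0 0 0 9.7" --pt "0 0 0 9.7" --pt "0 0 0 9.7" --pt "0 0 0 9.7" --pt "0 0 0 9.7" --pt "0 0 0 9.7" --pt "0 0 0 0" --pt "0 0 0 0"

```text
time: 48.75
tool_pos: [547.4, -390.8, 133.6]
tcp_rot: [-3.015, 1.571, 0.306]
contact_force: [-0.0, 0.1, -0.2]
grip_width: 50.7
```

```bash
python3 wrist.py w13 27.5 547 -391 4 99.9
```

```text
[325. 214.] ctr [ 556.8 -389.8] size [ 27.1 107.1] ang 10.2 
48.75 [ 547.4 -390.8  133.6]
(array([1.296e+02, 1.000e-01, 4.000e-01]), np.float64(0.4), np.float64(-79.7))
```

View pics/w13.png

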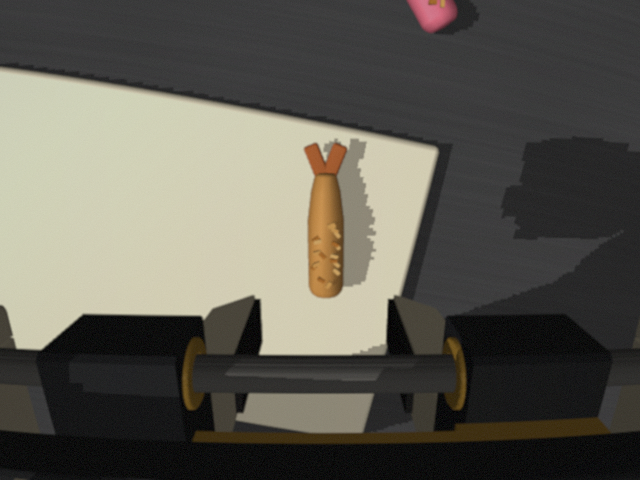

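Prawn b is at (325,214), aligned with the jaws, and the pink look-alike is far off at (432,15).

Request:
send_rows --pt "25 0 1 0" --pt "40 0 0 0" --pt "40 0 0 0" --pt "16 0 0 0" --pt "7 0 0 0" --pt "1.5 0 0 0" --pt "0 0 0 0"

```text
time: 49.68
tool_pos: [547.1, -391.6, 5.4]
tcp_rot: [2.252, 1.568, -0.713]
contact_force: [0.5, 0.6, -0.6]
grip_width: 50.3
```

Request:
send_rows --pt "0 0 0 0" --pt "0 0 0 0" --pt "0 0 0 0" --pt "0 0 0 0" --pt "0 0 0 0" --pt "0 0 0 0" --hand 0

```text
time: 50.42
tool_pos: [546.5, -391.1, 4.2]
tcp_rot: [2.576, 1.571, -0.389]
contact_force: [-0.4, -0.3, 3.4]
grip_width: 24.2
```

Request:
send_rows --pt "-4 0 0 0" --pt "-12 0 0 0" --pt "-24 0 0 0" --pt "-35 0 0 0" --pt "-35 0 0 0" --pt "-25 0 0 0" --pt "0 0 0 0"

```text
time: 51.3
tool_pos: [547.5, -391.9, 142.1]
tcp_rot: [2.248, 1.565, -0.718]
contact_force: [0.2, 1.1, 0.1]
grip_width: 24.2
```

```bash
python3 - <<'E'
from h import *
from plant import *
o=get_obs(); print(o['tool_pos'],o['grip_width'],plan(o,[518.5,188.5,138],-2.5))
E
```

```text
[ 547.51528112 -391.91735915  142.06276891] 24.17287736951601 (array([   1.8, -576.5,  -73.1]), np.float64(-77.4), np.float64(-79.9))
```

Request:
send_rows --pt "0 -25 -3 0" --pt "0 -42.4 -5.4 0" --pt "0 -42.4 -5.4 0" --pt "0 -42.4 -5.4 0" --pt "0 -42.4 -5.4 0" --pt "0 -42.4 -5.4 0" --pt "0 -42.4 -5.4 0" --pt "0 -42.4 -5.4 0"

```text
time: 52.3
tool_pos: [529.2, -65.5, 137.8]
tcp_rot: [-0.507, 1.569, 2.811]
contact_force: [-0.1, 0.1, -0.2]
grip_width: 23.8
```

Request:
send_rows --pt "0 -42.4 -5.4 0" --pt "0 -42.4 -5.4 0" --pt "0 -42.4 -5.4 0" --pt "0 -42.4 -5.4 0" --pt "0 -42.4 -5.4 0" --pt "0 -42.4 -5.4 0" --pt "0 0 0 -9.7" --pt "0 0 0 -9.7"

```text
time: 53.3
tool_pos: [516.5, 189.7, 137.6]
tcp_rot: [-0.318, 1.568, -2.938]
contact_force: [-0.5, -0.5, -0.4]
grip_width: 23.9
```

Request:
send_rows --pt "0 0 0 -9.7" --pt "0 0 0 -9.7" --pt "0 0 0 -9.7" --pt "0 0 0 -9.7" --pt "0 0 0 -9.7" --pt "0 0 0 -9.7" --pt "0 0 0 0" --pt "0 0 0 0"

```text
time: 54.3
tool_pos: [517.2, 189.0, 138.4]
tcp_rot: [-1.383, 1.57, -2.998]
contact_force: [0.2, 0.1, 0.4]
grip_width: 23.8
```

```bash
python3 - <<'E'
from h import *
from plant import *
from wrist import look
o=look('w14',16.5); print(o['tool_pos'],o['grip_width'],plan(o,[518.7,188.5,-6.5],-2.5))
E
```

```text
[343. 430.] ctr [525.5  25.4] size [ 52.7 383.5] ang 177.4 
[393. 374.] ctr [567.1  66.6] size [11.5 68.6] ang 92.3 
[323. 253.] ctr [516.1 163.7] size [ 53.2 151.4] ang 87.5 
[591. 212.] ctr [715.7 190.2] size [ 31.7 107.3] ang 87.6 
[507. 209.] ctr [650.3 193.2] size [ 28.1 107.6] ang 87.7 
[418. 209.] ctr [584.6 195.7] size [ 27.  107.7] ang 88.1 
[517.17566771 189.02957687 138.41862943] 23.799135822971184 (array([144.9,   1.7,   0.4]), np.float64(0.0), np.float64(-2.5))
```

Request:
send_rows --pt "25 2 0 0" --pt "40 0 0 0" --pt "40 0 0 0" --pt "23 0 0 0" --pt "8 0 0 0" --pt "4 0 0 0" --pt "1.5 0 0 0" --pt "0 0 0 0"

```text
time: 55.35
tool_pos: [520.0, 189.2, -1.8]
tcp_rot: [1.869, 1.569, 0.258]
contact_force: [-0.3, 0.1, -0.2]
grip_width: 24.6
```

Request:
send_rows --pt "1 0 0 0" --pt "1 0 0 0" --pt "0.7 0 0 0" --pt "0.5 0 0 0" --pt "0 0 0 0" --pt "0 0 0 0"

```text
time: 56.1
tool_pos: [519.5, 189.1, -5.7]
tcp_rot: [2.964, 1.571, 1.353]
contact_force: [-0.8, 0.1, -0.5]
grip_width: 24.1
```

Request:
send_rows --pt "0.6 0 0 0" --pt "0 0 0 0" --pt "0 0 0 0"

```text
time: 56.48
tool_pos: [519.5, 189.0, -6.3]
tcp_rot: [2.88, 1.571, 1.269]
contact_force: [-0.2, -0.2, 0.1]
grip_width: 24.3
```

Request:
send_rows --pt "0 0 0 0" --pt "0 0 0 0" --pt "0 0 0 0" --pt "-5 0 0 0" --pt "-20 0 0 0" --pt "-35 0 0 0" --pt "-40 0 0 0" --pt "-40 0 0 0" --hand 0.42

```text
time: 57.48
tool_pos: [519.4, 189.0, 135.3]
tcp_rot: [2.084, 1.571, 0.473]
contact_force: [0.5, -0.1, -0.0]
grip_width: 38.7
```

Request:
send_rows --pt "-20 0 20 0" --pt "0 0 40 0" --pt "0 0 40 0" --pt "0 0 40 0" --pt "0 0 40 0" --pt "0 0 40 0" --pt "0 0 40 0" --pt "0 0 40 0"

```text
time: 58.48
tool_pos: [507.3, -112.0, 154.2]
tcp_rot: [1.462, 1.57, -0.149]
contact_force: [0.6, 0.5, -0.2]
grip_width: 38.7
```

Request:
send_rows --pt "0 0 40 0" --pt "0 0 40 0" --pt "0 0 40 0" --pt "0 0 40 0" --pt "0 0 40 0" --pt "0 0 0 0" --pt "0 0 0 0"

```text
time: 59.35
tool_pos: [499.2, -310.0, 153.7]
tcp_rot: [-2.784, 1.57, 1.887]
contact_force: [0.0, -0.5, 0.5]
grip_width: 38.6
```

```bash
python3 - <<'E'
from meas import *
top()
i=capture('top')['image'][120:330,100:500,::-1]
cv2.imwrite('pics/fin.png',cv2.resize(i,None,fx=2,fy=2,interpolation=cv2.INTER_CUBIC))
E
```

```text
barrel [551.9 387.6] len 297.55405399230517 ang 3.56 x+50: [601.8 390.7]
prawn [596.7 191.9] len 299.97785934203915 ang -2.3 x+50: [646.7 189.9]
oval [568.8  -8.7] len 298.05768975791284 ang -1.81 x+50: [618.7 -10.3]
barrel [150. 250.] ctr [467.5 388. ] size [33.8 67.5] ang 92.9
prawn [225. 234.] ctr [520.6 200.9] size [ 26.6 105. ] ang 88.7
barrel [311. 232.] ctr [537.4 -16.8] size [41.2 73.5] ang 50.6
barrel [152. 225.] ctr [531.7 391.4] size [31.8 69.7] ang 92.9
prawn [228. 210.] ctr [583.2 197. ] size [ 26.9 104. ] ang 86.9
barrel [154. 198.] ctr [602.5 393.1] size [35.1 68.3] ang 92.8
oval [310. 200.] ctr [620.7  -9. ] size [54.1 77.6] ang 92.9
prawn [232. 186.] ctr [647.9 194.7] size [ 27.4 105. ] ang 86.3
barrel [156. 175.] ctr [667.9 396.9] size [35.8 67.1] ang 92.8
oval [312. 176.] ctr [685.9 -10.9] size [56.8 79. ] ang 87.4
prawn [235. 162.] ctr [714.  191.3] size [ 25.4 103.4] ang 87.3
```

View pics/fin.png

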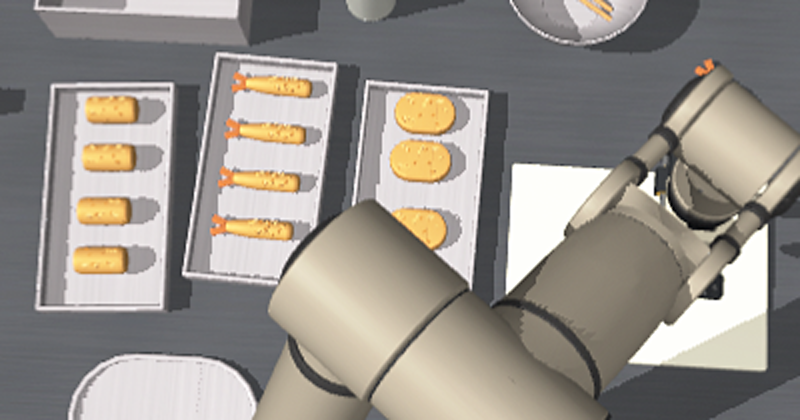

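The top view shows both rows complete: barrels at (103,210) and (100,259), prawns at (258,180) and (255,228). The oval at (418,228) is partly hidden by the arm. I take one side look to check that everything lies flat.

```bash
python3 - <<'E'
from plant import *
import cv2
i=capture('side')['image'][165:285,240:420,::-1]
cv2.imwrite('pics/fin2.png',cv2.resize(i,None,fx=4,fy=4,interpolation=cv2.INTER_CUBIC));print(get_obs()['time'])
E
```

```text
59.5
```

View pics/fin2.png

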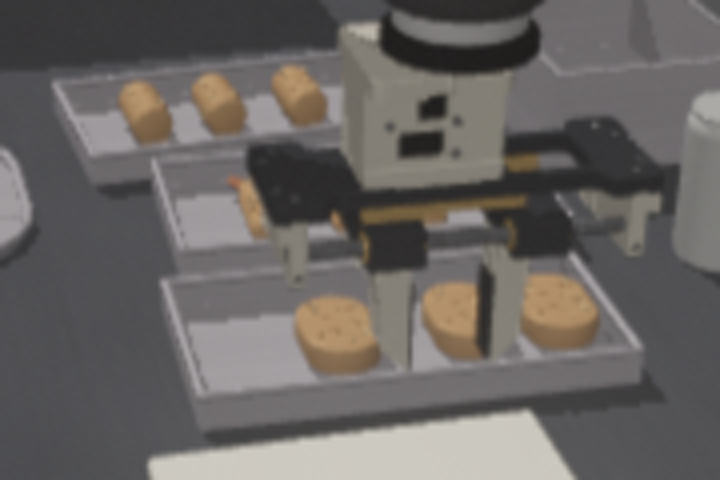

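The side view shows the oval (338,335) and the barrels (145,110) and (220,103) lying flat and in line. The gripper hides most of the prawn tray, which the top view already showed. I hand in.

```bash
python3 -c "
from plant import *
print(close_job())"
```

```text
the job is handed in; nothing more can be done
None
```

All five pieces are on their own trays: two prawns, two barrels and the oval, each set down and released in line with its row. The job took about 60 s and the report gave no verdict. The pink, turquoise, black and purple look-alikes were left alone.

**Placement:** the last camera checks put the pieces within about 3 mm of the midlines and within 0.05 rad of parallel, with clear gaps:

| Piece | Tray x (mm) |
|---|---|
| Oval | −40 |
| Barrels | −20 and −85 |
| Prawns | −13 and −77 |

**Missed grasp:** the first try at the oval closed on air, because the fingertips end about 14 mm short of the reported TCP. I confirmed that in the side view and set all later grasp heights to suit. The oval was not disturbed.

**Checks that were incomplete:**
- **Oval:** in the final top view the arm hid part of it, so the 50.6° that view measured is not valid. The wrist view after placing gave 87° across the tray, and the side view showed it flat.
- **Prawns:** the final side view mostly hid them, so I judged that they lie flat from the release height (about 0.5 mm above the floor) and the top view.

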